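Raise the polishing hood's window to the clip

ROBOT

A 7-joint arm with a two-finger parallel gripper is mounted at the origin on the work surface. World frame = base frame: x ahead of the robot, y to its left, z up, the work surface at z = 0. Lengths are in m, angles in rad, forces in N, time in s.
With the tool pointing down it reaches from about 0.4 to 0.85 m from the base axis. Payload 10.4 kg.
Tool frame: the origin (TCP) lies on the centre line of the jaws, within the pads' length; the fingertips stand 14 mm ahead of it and the grasp point (between the pads) lies 5 mm behind it (manip.tip_reach is the distance from the TCP to the fingertips, in m); z points along the fingers, y is the line along which they close (so a half turn about z gives the same grasp; the last joint's range is limited). The gripper opens to 85 mm and grips with 20 to 120 N. Pads are 22 mm wide; open, the fingers measure 114 mm over their backs; the gripper's body (76 mm by 85 mm) begins 54 mm behind the grasp point. The pads swing forward as they close: fully open they stand 13 mm farther back than shut.
Start: joints at [-1.142, 0.332, -0.065, 1.46, 0.022, 1.35, -0.088], TCP at [0.273, 0.562, 0.245] pointing down, gripper open.
Joint ranges: [-2.6, 2.6], [-0.5, 2.12], [-1.47, 1.34], [0.16, 2.42], [-1.27, 4.41], [0.06, 2.06], [-2.6, 2.6]. Speed limits (rad/s): [2.22, 2.22, 2.79, 2.79, 3.14, 3.14, 3.14].

INTERFACE

Orientations are given as a unit quaternion [x, y, z, w].
In Python, from workcell import manip gives the robot as it stands.
- The arm moves only by the shell command python3 -m pendant 'ROWS' [FORCE]. ROWS is JSON, a list of rows, each a list of 7 numbers: the shift along the tool's x, y, z in units of 50 mm (1.0 is 50 mm), then the turn, a rotation vector about the tool's x, y, z in units of 8 degrees (1.0 is 8 degrees), then the opening, from -1 (shut) to 1 (fully open), so that 0 is half open. In form: [[dx, dy, dz, ax, ay, az, jaw], ...]. A call has exactly 10 rows; each row is the pose to reach, as a shift and turn from the pose commanded when the call began, along the tool's axes at that moment; what a row does not reach only later rows make up. A row lasts 1/8 s, in which the tool goes at most 62.5 mm and 10.7 degrees, less where a joint would pass 70% of its speed; a pose out of reach is approached as far as the arm can. A call with a gripper value outside its range is refused whole. The fingers move at their own pace and stop on an object; FORCE is the grip in N (left out, the last holds). Time passes only in rows, so rows that repeat a pose let the fingers close, or fill a call up. It gives the time, the measured TCP pose, the force, the opening and the grip force at its end, in the units of the state.
- manip.get_obs(): the state, without advancing time (a new reading comes with each control period).
- manip.camera(name): name is "scene" or "top" or "wrist"; returns (picture, depth): 384x512x3 uint8, red, green, blue; 384x512 float32, m along the optical axis (not along the pixel's ray), 0 where there is no reading.
- manip.get_calibration(name): a dict with "fx", "fy", "cx", "cy" (pixels), "D" ([k1, k2, p1, p2, k3] as OpenCV has them; the pictures are not rectified), "xyz" and "orientation" of the camera in the world. Camera axes: x right, y up, looking along -z (the intrinsics and any distortion apply to the point x, -y, -z); pixel columns grow to the right and rows downward; lengths in m; the calibration is good to about 2 mm. A picture is of the moment at which its call begins: read the wrist's pose just before it. get_calibration takes no time and is no camera call; for the wrist camera it gives the pose at the moment of the call.
- manip.hand_in(): hands the job in; it is judged then, once.
Trained networks look in the newest picture that a camera, given by its name, has taken for a name from the list of things; names that differ only in an ending like _2 or _b are one class to them, and where a whole thing is asked for, a point or a joint stands for the part that bears it (a point fixed in the world has none). Each returns a list of dicts, best first, with "p" (0 to 1); they miss things now and then, are a little off and sometimes report something else, mostly with a low value. They report only what shows in the picture. A call takes as long as a camera call.
- manip.find_in(thing, camera): "box" ([left, top, right, bottom] in pixels, round what is visible of it).
- manip.trace(thing, camera): "pixels" (384x512 bool, what is visible of it) and "box" ([left, top, right, bottom] in pixels, round what is visible of it).
- manip.tip_of(thing, camera): "pixel" ([column, row] in pixels: a listed point, or the origin of a listed thing).
The state is a dict: "clock": time; "joint_pos": joint angles; "joint_velocities": joint speeds; "tau": joint torques, N m; "position": TCP position; "ee_rot": TCP orientation; "ft_force": force on the tool from outside, world axes, zero at the start; "torque": the same for the moment, N m; "grip_width": opening from 0.0 (shut) to 1.0 (fully open); "grasp_force": force on a finger pad.
Only numpy, scipy, OpenCV 4.12 (cv2) and the standard library are available. Lean on these libraries where they do the work, as an engineer would, in place of code of your own. Each camera call takes 0.05 s, during which the arm holds its last target. There are 200 camera calls.

TASK

With your fingertips under the yellow lip on the window of the bench hood, push the counterweighted window up until its red pointer is level with the green clip on the scale, then leave it there and move away. Only push the lip from beneath, do not pinch it; leave the clip where it is, and do not disturb the specimen pucks, bottles and other things on the bench.

Things in the scene. Friction and masses are not known exactly. Their poses are not given: they have to be found in the camera images.
- hood: Fixed clear bench hood, 340 mm deep (x), 380 mm wide (y; the scale board sticks out 56 mm more at the left), 320 mm high. Origin at table height under the middle of its front edge; x to its rear, y to its left, z up. From a foot 50 mm above the table at the front edge, its flat front leans back 45 degrees up to the top. Yaw within 0.25 rad.
- sash (a joint): How far the window has slid up along the 45 degree front, m: 0 shut, end stop at 0.165. Starts within 0.03. Balanced by the counterweight at the right: it takes about 3 to 5 N along the slope to move it either way and it stays where it is left. Fingertips just below the lip, bearing on its outer lower edge, raise it too.
- lip (a point): Yellow lip at the window's lower edge, moving with it: bar 200 mm long (y), 34 mm deep, 13 mm thick (black strip on top). Origin: middle of its flat underside, 119 mm above the table when shut. z up along the slope (the way it slides), x square into the front (45 degrees down, away from the robot), y left. It reaches 17 mm out (-x) from the origin; window frame 16 mm in, below it free space, white apron 30 mm in.
- pointer (a point): Tip of the red pointer on the left lower corner of the window's frame, 202 mm left of the window's middle line and 7 mm further up the slope than the lip's underside. Same axes as the lip.
- clip_mid (a point): The height mark: middle of the right edge of the green clip (32 mm wide, 20 mm tall along the slope, black centre line) on the white scale board left of the window. Axes as the lip: the pointer is level with it when their difference along z is 0. The clip sits tight, 80 to 140 mm up the slope from where the pointer stands when shut.
- puck0: Loose black specimen puck, 32 mm across, 22 mm high, standing in front of the hood; origin under its centre.
- puck1: Loose green specimen puck, same size; origin under its centre.
- bottle: Loose white bottle with red cap, 60 mm across, 150 mm high; origin under its centre.
- jar: Loose amber jar, 64 mm across, 75 mm high; origin under its centre.
- beaker: Loose clear plastic beaker, 70 mm across, 85 mm high; origin under its centre.
- tray: Loose blue two-part tray, 120 x 90 x 30 mm; origin under its centre.

How it is judged:
On the way, in this order (a step that is already met when the one before it is completed fails the run):
1. the fingers push the lip from beneath and the window has risen at least 30 mm (contact force between the fingers and sash_c0 above 0.5 N and distance of pointer from where it was at the start of the episode above 0.03 m), for 0.1 s.
2. the pointer is level with the clip within 10 mm and the window is still (z of pointer in the frame of clip_mid between -0.01 and 0.01 m and velocity of joint sash between -0.01 and 0.01 m/s), for 0.2 s.
At the end, for the whole second after the job is handed in: The pointer is within 10 mm (along the slope) of the clip's middle, i.e. within the clip's height, the window is still, the clip has not been shifted (6 mm) and the loose things are within 30 mm of where they stood (all of step 2 and distance of clip_mid from where it was at the start of the episode below 0.006 m and distance of each of puck0, puck1, bottle, jar, beaker, tray from where it was at the start of the episode below 0.03 m); the robot touches nothing.
It fails at once if the lip is pinched: the fingers press on its top strip and its underside at once (contact force between the fingers and sash_c0 above 1 N and contact force between the fingers and sash_c1 above 1 N).
It fails at once if the clip is pushed along its scale by more than 6 mm (distance of clip_mid from where it was at the start of the episode above 0.006 m).
It fails at once if a loose thing is lifted, knocked over or moved by more than 30 mm (distance of any of puck0, puck1, bottle, jar, beaker, tray from where it was at the start of the episode above 0.03 m or angle between any of puck0, puck1, bottle, jar, beaker, tray's own z axis and vertical above 0.5 rad).
It also fails if it takes over 38 s, if anything falls off the work surface, if the arm or the gripper's body presses on something with over 40 N, if the wrist force passes 120 N, or if a joint passes its speed limit or range.

## Working session

There is one attempt and no reset: what is moved stays moved. The work goes in short steps, Python scripts to look and compute and a shell command to move; the robot and the scene stay as the last step left them, time stands still between calls to the robot, and variables do not carry over. Pictures are saved under pics/ and viewed, at most 10 in all, crops included, and the job is handed in when it is done.

```bash
mkdir -p pics
cat > h.py <<'E'
import numpy as np, cv2
from scipy.spatial.transform import Rotation as R
from workcell import manip
def ray(cam,px):
    c=manip.get_calibration(cam)
    K=np.array([[c['fx'],0,c['cx']],[0,c['fy'],c['cy']],[0,0,1]])
    u=cv2.undistortPoints(np.array([[px]],float),K,np.array(c['D'],float))[0,0]
    return np.array(c['xyz']),R.from_quat(c['orientation']).apply([u[0],-u[1],-1])
def pt(cam,px,depth):
    o,d=ray(cam,px); return o+d*depth
def med(depth,px,r=2):
    x,y=int(round(px[0])),int(round(px[1])); w=depth[max(0,y-r):y+r+1,max(0,x-r):x+r+1]; w=w[w>0]
    return float(np.median(w)) if len(w) else 0
E
python3 - <<'E'
from h import *
np.set_printoptions(precision=3,suppress=True)
ims=[]
for cam in ("scene","top"):
    im,d=manip.camera(cam); ims.append(im); np.save(cam+"_d.npy",d)
    for t in ("hood","lip","pointer","clip_mid","puck0","puck1","bottle","jar","beaker","tray"):
        r=manip.tip_of(t,cam)
        for q in r[:1]:
            z=med(d,q['pixel']); print(cam,t,round(q['p'],2),np.round(q['pixel'],1),pt(cam,q['pixel'],z) if z else None)
    cv2.imwrite(f"pics/{cam}0.png",im[:,:,::-1])
print(manip.get_obs())
print(manip.tip_reach)
E
```

```text
scene hood 0.79 [240.9 242.5] [ 0.536 -0.069  0.049]
scene lip 0.97 [256.  212.1] [ 0.566 -0.041  0.148]
scene pointer 0.82 [267.  152.4] [0.528 0.196 0.115]
scene clip_mid 0.51 [289.6 139.4] [0.588 0.197 0.177]
scene puck0 0.58 [203.5 223.4] [ 0.415 -0.022  0.021]
scene puck1 0.58 [203.5 223.4] [ 0.415 -0.022  0.021]
scene bottle 0.98 [273.7 368.3] [ 0.694 -0.35   0.072]
scene jar 0.72 [218.5 355.2] [ 0.58  -0.355  0.065]
scene beaker 0.74 [230.9 155.7] [0.405 0.238 0.029]
scene tray 0.77 [268.2 156.8] [0.539 0.166 0.128]
top hood 0.88 [269.1 201.6] [ 0.524 -0.028  0.046]
top lip 0.84 [268.  182.6] [ 0.566 -0.023  0.148]
top pointer 0.97 [205.7 197.2] [0.535 0.176 0.121]
top clip_mid 0.44 [196.6 177.3] [0.588 0.197 0.174]
top puck0 0.46 [265.  235.2] [ 0.415 -0.008  0.022]
top puck1 0.46 [265.  235.2] [ 0.415 -0.008  0.022]
top bottle 0.93 [348.7 154.2] [ 0.667 -0.305  0.075]
top jar 0.94 [357.  189.7] [ 0.544 -0.321  0.072]
top beaker 0.72 [267.5 179.9] [ 0.576 -0.022  0.142]
top tray 0.6 [172.3 213.2] [0.507 0.303 0.009]
{'clock': 1.1, 'joint_pos': array([-1.142,  0.332, -0.065,  1.46 ,  0.022,  1.35 , -0.088]), 'joint_velocities': array([-0.001,  0.   ,  0.   , -0.   , -0.   ,  0.   , -0.001]), 'tau': array([ -0.   , -62.523,   0.048, -39.184,   0.016,   0.002,   0.   ]), 'position': array([0.273, 0.562, 0.245]), 'ee_rot': array([ 0.224,  0.975,  0.   , -0.   ]), 'ft_force': array([ 0.322,  0.328, -0.294]), 'torque': array([ 0.026, -0.042, -0.018]), 'grasp_force': 0.0, 'grip_width': 1.0000246849391778}
0.014
```

View pics/scene0.png

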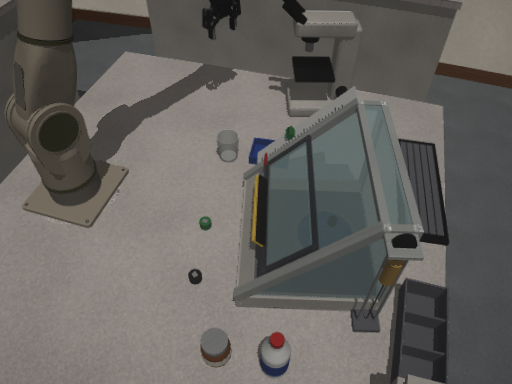

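View pics/top0.png

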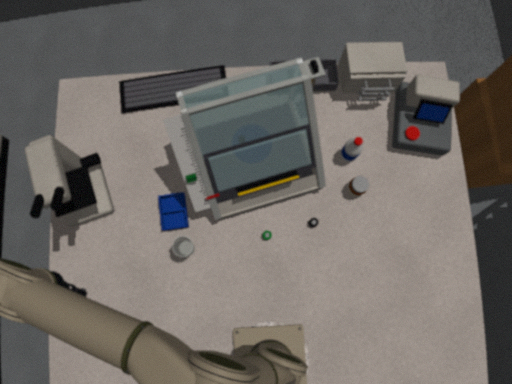

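The scene picture shows the yellow lip at (258,212), the red pointer at (266,160), the green clip at (290,132), and pucks at (205,223) and (195,276). In the top view the lip is at (268,185), the pointer at (212,197) and the clip at (191,178). The pucks are in front of the lip, and the beaker and tray are at the left. Next I'll measure by colour and depth.

```bash
cat > m.py <<'E'
from h import *
np.set_printoptions(precision=4,suppress=True)
def pts(cam,im,d,lo,hi,box,n=1):
    hsv=cv2.cvtColor(im,cv2.COLOR_RGB2HSV); m=cv2.inRange(hsv,lo,hi)
    M=np.zeros_like(m); x0,y0,x1,y1=box; M[y0:y1,x0:x1]=m[y0:y1,x0:x1]
    ys,xs=np.nonzero((M>0)&(d>0))
    return np.array([[x,y] for x,y in zip(xs,ys)]),np.array([pt(cam,(x,y),d[y,x]) for x,y in zip(xs,ys)])
Y=((20,120,90),(35,255,255)); RD=((0,130,70),(8,255,255)); G=((50,110,40),(85,255,255))
E
python3 - <<'E'
from m import *
B={"scene":dict(lip=(240,160,275,260),ptr=(258,145,275,172),clip=(278,120,302,145)),"top":dict(lip=(230,170,305,200),ptr=(200,188,222,204),clip=(182,168,202,188))}
for cam in B:
    im=cv2.imread(f"pics/{cam}0.png")[:,:,::-1].copy(); d=np.load(cam+"_d.npy")
    for k,c in (("lip",Y),("ptr",RD),("clip",G)):
        px,P=pts(cam,im,d,*c,B[cam][k])
        print(cam,k,len(P)); 
        if not len(P): continue
        print(px.min(0),px.max(0),np.median(P,0),P.min(0),P.max(0))
        if k=="lip":
            s=np.polyfit(P[:,1],P[:,0],1); print("dx/dy",s,"yaw",-np.arctan(s[0]))
            l,r=px[:,1 if cam=="scene" else 0].argsort()[[0,-1]]; print(P[l],P[r])
    for t,b in (("puck",0),):
        for q in manip.find_in("puck0",cam)+manip.find_in("puck1",cam): print(q)
E
```

```text
scene lip 271
[251 175] [262 246] [ 0.5611 -0.0366  0.1469] [ 0.5216 -0.1183  0.0713] [0.6015 0.0923 0.1513]
dx/dy [-0.2738  0.552 ] yaw 0.26728821285769316
[0.5325 0.0726 0.1489] [ 0.6011 -0.1114  0.1226]
scene ptr 27
[264 153] [267 165] [0.5352 0.1532 0.1289] [0.5294 0.1362 0.1127] [0.5422 0.1786 0.1327]
scene clip 38
[286 127] [293 135] [0.5868 0.2119 0.1941] [0.5714 0.1995 0.1845] [0.5949 0.2259 0.1988]
{'box': [199.6, 219.5, 213.6, 231.2], 'p': 0.51}
{'box': [192.5, 264.1, 201.9, 284.2], 'p': 0.47}
{'box': [199.6, 219.5, 213.6, 231.2], 'p': 0.51}
{'box': [192.5, 264.1, 201.9, 284.2], 'p': 0.47}
top lip 242
[238 175] [298 195] [ 0.5628 -0.0253  0.1464] [ 0.5307 -0.1344  0.0057] [0.6086 0.0727 0.1571]
dx/dy [-0.2667  0.556 ] yaw 0.26066667735620785
[0.5314 0.0727 0.1467] [ 0.5787 -0.1175  0.1483]
top ptr 29
[207 193] [218 198] [0.5357 0.1546 0.1302] [0.5294 0.1362 0.113 ] [0.5446 0.1707 0.1335]
top clip 56
[186 174] [195 181] [0.5826 0.212  0.1935] [0.5742 0.1991 0.1827] [0.5937 0.2265 0.1988]
{'box': [310.2, 217.6, 319.4, 230.3], 'p': 0.54}
{'box': [259.9, 229.8, 270.5, 237.0], 'p': 0.38}
{'box': [310.2, 217.6, 319.4, 230.3], 'p': 0.54}
{'box': [259.9, 229.8, 270.5, 237.0], 'p': 0.38}
```

```bash
cat >> h.py <<'E'
yaw=0.25
def frame(yaw=yaw):
    X=np.array([np.cos(yaw),np.sin(yaw),0]);Z=np.array([0,0,1.]);Y=np.cross(Z,X)
    return np.column_stack([(X-Z)/2**.5,Y,(X+Z)/2**.5])   # lip axes in world
def tgt(yaw=yaw):   # tool z = lip x, tool y = lip y, tool x = down slope
    L=frame(yaw); return R.from_matrix(np.column_stack([-L[:,2],L[:,1],L[:,0]]))
def go(p,rot,cur=None):
    o=manip.get_obs(); q=R.from_quat(o['ee_rot'])
    print("clock",o['clock'],"shift",np.round(q.inv().apply(np.array(p)-o['position'])/.05,2),"turn",np.round((q.inv()*rot).as_rotvec()/np.radians(8),2))
E
python3 -c "
from h import *
go([.42,-.05,.28],tgt())"
```

```text
clock 1.3 shift [-7.99 -9.73 -0.69] turn [-1.97 -5.39 -4.76]
```

```bash
python3 -m pendant '[[-0.8,-1,-0.7,-0.2,-0.5,-0.5,-1],[-1.6,-2,-0.7,-0.4,-1.1,-1,-1],[-2.4,-2.9,-0.7,-0.6,-1.6,-1.4,-1],[-3.2,-3.9,-0.7,-0.8,-2.2,-1.9,-1],[-4,-4.9,-0.7,-1,-2.7,-2.4,-1],[-4.8,-5.9,-0.7,-1.2,-3.2,-2.9,-1],[-5.6,-6.8,-0.7,-1.4,-3.8,-3.3,-1],[-6.4,-7.8,-0.7,-1.6,-4.3,-3.8,-1],[-7.2,-8.8,-0.7,-1.8,-4.9,-4.3,-1],[-8,-9.7,-0.7,-1.97,-5.4,-4.76,-1]]'
python3 -c "
from h import *
go([.42,-.05,.28],tgt());print(manip.get_obs())"
```

```text
clock: 2.55
position: [0.4115, 0.1366, 0.2312]
ee_rot: [-0.048, 0.955, 0.033, 0.29]
ft_force: [4.3, -5.0, 2.0]
grip_width: -0.003
grasp_force: 0.0
clock 2.55 shift [-0.41 -3.69 -1.05] turn [-0.44 -1.37 -0.92]
{'clock': 2.55, 'joint_pos': array([-0.50882526, -0.49947706, -0.07880863,  2.37774941,  0.29315019,
        0.73553262,  0.91848126]), 'joint_velocities': array([-1.32637361, -0.03002303,  2.4274186 ,  0.95480176,  1.64042921,
       -1.28954244,  0.22419095]), 'tau': array([ 13.05333406,  -5.10444179, -26.7094177 , -41.93526864,
        -7.07699955,   0.9179087 ,   0.43108801]), 'position': array([0.41150407, 0.13655095, 0.23120761]), 'ee_rot': array([-0.04847081,  0.95517102,  0.03269151,  0.29022434]), 'ft_force': array([ 4.29053396, -5.00820066,  1.9745867 ]), 'torque': array([-0.33156376,  0.25476928, -0.16217273]), 'grasp_force': 0.0, 'grip_width': -0.0028730894301100466}
```

```bash
python3 -c "
from h import *
go([.49,-.035,.22],tgt())"
```

```text
clock 2.55 shift [-0.92 -3.59  0.74] turn [-0.44 -1.37 -0.92]
```

```bash
python3 -m pendant '[[-0.2,-0.7,0.2,-0.1,-0.3,-0.2,-1],[-0.4,-1.4,0.3,-0.2,-0.6,-0.4,-1],[-0.6,-2.1,0.4,-0.3,-0.9,-0.6,-1],[-0.8,-2.9,0.6,-0.4,-1.1,-0.8,-1],[-0.9,-3.6,0.74,-0.44,-1.37,-0.92,-1],[-0.9,-3.6,0.74,-0.44,-1.37,-0.92,-1],[-0.9,-3.6,0.74,-0.44,-1.37,-0.92,-1],[-0.9,-3.6,0.74,-0.44,-1.37,-0.92,-1],[-0.9,-3.6,0.74,-0.44,-1.37,-0.92,-1],[-0.9,-3.6,0.74,-0.44,-1.37,-0.92,-1]]'
python3 - <<'E'
from m import *
o=manip.get_obs();print(o['joint_pos'],o['joint_velocities'])
im,d=manip.camera("wrist");cv2.imwrite("pics/w1.png",im[:,:,::-1]);np.save("w1.npy",d)
for t in("lip","pointer","clip_mid"):
    for q in manip.tip_of(t,"wrist")[:1]:
        z=med(d,q['pixel']);print(t,q,pt("wrist",q['pixel'],z))
go([.49,-.035,.22],tgt())
E
```

```text
clock: 3.8
position: [0.4869, -0.036, 0.2135]
ee_rot: [-0.114, 0.919, 0.05, 0.374]
ft_force: [0.2, 0.5, 0.5]
grip_width: 0.0
grasp_force: 0.0
[ 0.2645 -0.3477 -0.0713  2.41   -0.7826  0.478   2.6028] [ 0.0019  0.0003  0.0025  0.0007  0.0007 -0.0035 -0.001 ]
lip {'pixel': [255.0, 191.0], 'p': 0.74} [ 0.5598 -0.0222  0.1377]
pointer {'pixel': [470.6, 190.6], 'p': 0.92} [0.5352 0.1899 0.1233]
clip_mid {'pixel': [457.0, 266.4], 'p': 0.67} [0.5834 0.1963 0.1856]
clock 4.0 shift [-0.14  0.02 -0.05] turn [ 0.03 -0.08 -0.05]
```

View pics/w1.png

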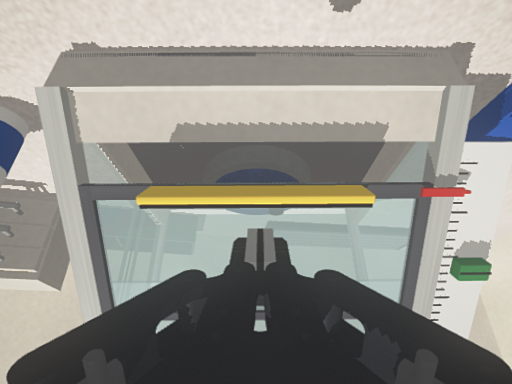

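The wrist view shows the yellow lip along row 197, columns 137 to 374. The pointer tip is at about (470,191) and the clip at (470,268), with up the slope pointing down the image. Joint 7 sits at its limit, so I'll roll the tool half a turn to free it.

```bash
python3 - <<'E'
from m import *
im=cv2.imread("pics/w1.png")[:,:,::-1].copy();d=np.load("w1.npy")
L=frame()
for k,c,b in(("lip",Y,(120,170,400,220)),("ptr",RD,(410,175,480,205)),("clip",G,(440,250,500,290))):
    px,P=pts("wrist",im,d,*c,b); Q=P@L
    print(k,len(P),px.min(0),px.max(0),"lipaxes pct5,50,95",*np.percentile(Q,[3,50,97],axis=0))
    if k=="lip": s=np.polyfit(P[:,1],P[:,0],1);print("yaw",-np.arctan(s[0]), P[px[:,0]<150].mean(0),P[px[:,0]>360].mean(0))
E
python3 -m pendant '[[0,0,-0.3,0,0,1.2,-1],[0,0,-0.3,0,0,2.4,-1],[0,0,-0.3,0,0,3.6,-1],[0,0,-0.3,0,0,4.8,-1],[0,0,-0.3,0,0,6,-1],[0,0,-0.3,0,0,7.2,-1],[0,0,-0.3,0,0,8.4,-1],[0,0,-0.3,0,0,9.6,-1],[0,0,-0.3,0,0,10.8,-1],[0,0,-0.3,0,0,12,-1]]'
python3 -c "
from h import *
print(manip.get_obs()['joint_pos'])"
```

```text
clock: 5.25
position: [0.4768, -0.0396, 0.2239]
ee_rot: [0.609, 0.697, 0.312, 0.212]
ft_force: [-0.2, -0.8, -0.8]
grip_width: -0.001
grasp_force: 0.0
[ 0.6515907  -0.38533141 -0.37087025  2.39709235 -0.96565553  0.6028893
  1.0748215 ]Traceback (most recent call last):
  File "<stdin>", line 5, in <module>
  File "m.py", line 7, in pts
    return np.array([[x,y] for x,y in zip(xs,ys)]),np.array([pt(cam,(x,y),d[y,x]) for x,y in zip(xs,ys)])
                                                             ~~^^^^^^^^^^^^^^^^^^
  File "h.py", line 10, in pt
    o,d=ray(cam,px); return o+d*depth
        ~~~^^^^^^^^
  File "h.py", line 5, in ray
    c=manip.get_calibration(cam)
ValueError: time passes only in moves, steps and waits
```

```bash
sed -i "s/^def ray/from functools import lru_cache\n@lru_cache\ndef cal(cam): return manip.get_calibration(cam)\ndef ray/; s/c=manip.get_calibration(cam)/c=cal(cam)/" h.py
cat >> h.py <<'E'
def tgt2(yaw=yaw): return tgt(yaw)*R.from_euler('z',np.pi)
E
python3 -c "
from h import *
go([.49,-.035,.20],tgt2())"
```

```text
clock 5.25 shift [ 0.01 -0.14  0.54] turn [-0.08  0.04 10.41]
```

```bash
python3 -m pendant '[[0,0,0.1,0,0,1.2,-1],[0,-0.1,0.2,0,0,2.4,-1],[0,-0.1,0.3,0,0,3.6,-1],[0,-0.1,0.4,0,0,4.8,-1],[0,-0.1,0.5,0,0,6,-1],[0,-0.1,0.5,0,0,7.2,-1],[0,-0.1,0.5,0,0,8.4,-1],[0,-0.1,0.5,0,0,9.6,-1],[0,-0.1,0.5,-0.1,0,10.4,-1],[0,-0.1,0.5,-0.1,0,10.4,-1]]'
cat > look.py <<'E'
from m import *
import sys
o=manip.get_obs();print(o['joint_pos'],o['position'],R.from_quat(o['ee_rot']).as_matrix()[:,2])
cal("wrist");im,d=manip.camera("wrist");cv2.imwrite(sys.argv[1],im[:,:,::-1])
L=frame()
for k,c,b in(("lip",Y,(0,0,512,384)),("ptr",RD,(0,0,512,384)),("clip",G,(0,0,512,384))):
    px,P=pts("wrist",im,d,*c,b)
    if not len(P): continue
    Q=P@L
    print(k,len(P),px.min(0),px.max(0),"lipaxes",*np.percentile(Q,[3,50,97],axis=0))
    if k=="lip":
        s=np.polyfit(Q[:,1],P@[np.cos(yaw),np.sin(yaw),0],1);print("yaw err",-np.arctan(s[0]), "mid",(Q[:,1].min()+Q[:,1].max())/2)
print("TCP lipaxes",o['position']@L)
E
python3 look.py pics/w2.png
```

```text
clock: 6.5
position: [0.49, -0.0356, 0.2024]
ee_rot: [0.917, 0.117, 0.379, -0.044]
ft_force: [0.8, -0.5, 0.6]
grip_width: 0.002
grasp_force: 0.0
[ 0.888  -0.3465 -0.6099  2.4022 -1.1503  0.5779 -0.2144] [ 0.49   -0.0356  0.2024] [ 0.6844  0.1691 -0.7092]
lip 2756 [137 185] [388 197] lipaxes [ 0.2696 -0.2519  0.4782] [ 0.271  -0.1592  0.4826] [ 0.2761 -0.0657  0.4855]
yaw err -0.004993893769122654 mid -0.1612041447917008
ptr 437 [ 35 174] [ 88 182] lipaxes [ 0.299  -0.0028  0.4813] [0.3003 0.0165 0.4851] [0.302  0.0386 0.4888]
clip 386 [ 0 64] [18 88] lipaxes [0.2968 0.0457 0.5608] [0.3019 0.0469 0.5685] [0.3096 0.0503 0.5778]
TCP lipaxes [ 0.1863 -0.1557  0.4726]
```

View pics/w2.png

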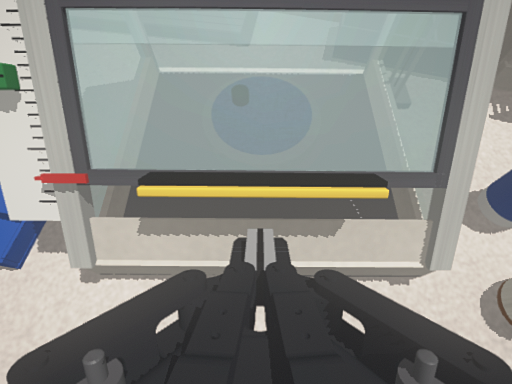

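The wrist view shows the lip along rows 185 to 197, columns 137 to 388. The pointer tip is at (36,178) and the clip at (8,76), about 85 mm up the slope. I'll go below the lip, then in.

```bash
python3 -m pendant '[[-0.35,0,0,0,0,0,-1],[-0.7,0.1,0.2,0,0,0,-1],[-0.7,0.1,0.5,0,0,0,-1],[-0.7,0.1,0.9,0,0,0,-1],[-0.7,0.1,1.2,0,0,0,-1],[-0.7,0.1,1.5,0,0,0,-1],[-0.7,0.1,1.7,0,0,0,-1],[-0.7,0.1,1.85,0,0,0,-1],[-0.7,0.1,1.85,0,0,0,-1],[-0.7,0.1,1.85,0,0,0,-1]]'
python3 look.py pics/w3.png
```

```text
clock: 7.8
position: [0.5367, -0.031, 0.1248]
ee_rot: [0.92, 0.12, 0.369, -0.044]
ft_force: [0.3, 0.5, 0.2]
grip_width: 0.004
grasp_force: 0.0
[-0.1801 -0.0759  0.3063  2.4153 -1.2664  0.2499 -0.0102] [ 0.5367 -0.031   0.1248] [ 0.669   0.1703 -0.7235]
lip 7810 [ 40 190] [461 213] lipaxes [ 0.2697 -0.2517  0.4782] [ 0.271  -0.1584  0.4828] [ 0.2763 -0.0663  0.4855]
yaw err -0.0045238743717316895 mid -0.12016157716840063
TCP lipaxes [ 0.274  -0.1628  0.4505]
```

View pics/w3.png

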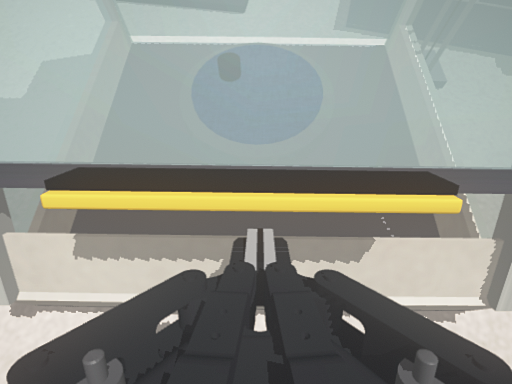

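The tips (about (260,232)) are now just below the lip's lower edge (row 212) and centred on it. I'll start pushing gently.

```bash
python3 -c "
from h import *
L=frame()
for z in (.50,.5515): go(L@[.277,-.160,z],tgt2(.248))"
python3 -m pendant '[[0.1,0,0.05,0,0,0,-1],[0.2,0,0.05,0,0,0,-1],[0.3,0,0.05,0,0,0,-1],[0.4,0,0.05,0,0,0,-1],[0.5,0,0.05,0,0,0,-1],[0.6,0,0.05,0,0,0,-1],[0.7,0,0.05,0,0,0,-1],[0.8,0,0.05,0,0,0,-1],[0.9,0,0.05,0,0,0,-1],[1,0,0.05,0,0,0,-1]]'
python3 - <<'E'
from h import *
o=manip.get_obs();L=frame();print(o['joint_pos'],o['position']@L,o['ft_force']@L)
E
```

```text
clock 7.85 shift [ 0.99 -0.06  0.04] turn [-0.    0.17  0.07]
clock 7.85 shift [ 2.02 -0.05  0.02] turn [-0.    0.17  0.07]
clock: 9.1
position: [0.5722, -0.0245, 0.1569]
ee_rot: [0.921, 0.117, 0.369, -0.044]
ft_force: [-5.8, -2.5, -0.4]
grip_width: 0.001
grasp_force: 2.5
[-0.13510159 -0.06019807  0.22695509  2.31459216 -0.96157515  0.26790971
 -0.36118956] [ 0.27676734 -0.16528924  0.49872236] [-4.07416375 -1.0291846  -4.70599272]
```

```bash
python3 look.py pics/w4.png; python3 -c "
from h import *
L=frame()
go(L@[.277,-.160,.56],tgt2(.248))"
```

```text
[-0.1351 -0.0602  0.227   2.3146 -0.9616  0.2679 -0.3612] [ 0.5722 -0.0245  0.1569] [ 0.6689  0.1665 -0.7245]
lip 7884 [ 38 220] [453 240] lipaxes [ 0.2697 -0.2516  0.5126] [ 0.2711 -0.1587  0.5175] [ 0.2765 -0.0665  0.5199]
yaw err -0.004296644628646097 mid -0.1592488490078016
TCP lipaxes [ 0.2768 -0.1653  0.4987]
clock 9.15 shift [ 1.21 -0.1  -0.02] turn [0.02 0.17 0.04]
```

```bash
python3 -m pendant '[[0.1,0,0,0,0,0,-1],[0.2,0,0,0,0,0,-1],[0.3,-0.05,0,0,0,0,-1],[0.4,-0.1,0,0,0,0,-1],[0.5,-0.1,0,0,0,0,-1],[0.6,-0.1,0,0,0,0,-1],[0.7,-0.1,0,0,0,0,-1],[0.8,-0.1,0,0,0,0,-1],[0.85,-0.1,0,0,0,0,-1],[0.9,-0.1,0,0,0,0,-1]]'
python3 look.py pics/w5.png
python3 - <<'E'
from m import *
L=frame()
ims=[]
for cam,bp,bc in (("scene",(255,120,300,175),(278,115,302,145)),("top",(190,170,225,204),(182,165,202,188))):
    im,d=manip.camera(cam)
    P=pts(cam,im,d,*RD,bp)[1]@L; C=pts(cam,im,d,*G,bc)[1]@L
    print(cam,len(P),len(C),np.median(P,0),C.min(0),np.median(C,0),C.max(0))
    x0,y0,x1,y1=bp; ims.append(cv2.resize(im[110:180,240:310] if cam=="scene" else im[150:220,170:240],(400,400),interpolation=cv2.INTER_CUBIC))
cv2.imwrite("pics/c5.png",np.hstack(ims)[:,:,::-1])
E
```

```text
clock: 10.4
position: [0.6026, -0.0115, 0.1881]
ee_rot: [0.921, 0.117, 0.369, -0.044]
ft_force: [-6.2, -2.9, -0.6]
grip_width: 0.004
grasp_force: 2.4
[-0.116  -0.0468  0.1675  2.2238 -0.7249  0.2984 -0.6376] [ 0.6026 -0.0115  0.1881] [ 0.6691  0.1664 -0.7243]
lip 7994 [ 47 221] [465 241] lipaxes [ 0.2697 -0.2516  0.5577] [ 0.2711 -0.159   0.5626] [ 0.2765 -0.0665  0.565 ]
yaw err -0.004327960644106237 mid -0.15864978101707336
TCP lipaxes [ 0.2778 -0.1603  0.5438]
scene 34 39 [0.3024 0.0161 0.5652] [0.2972 0.0455 0.5612] [0.3001 0.059  0.5768] [0.3094 0.078  0.5801]
top 38 57 [0.3036 0.0147 0.5651] [0.2943 0.047  0.56  ] [0.301  0.0607 0.5737] [0.3078 0.0744 0.5809]
```

View pics/c5.png

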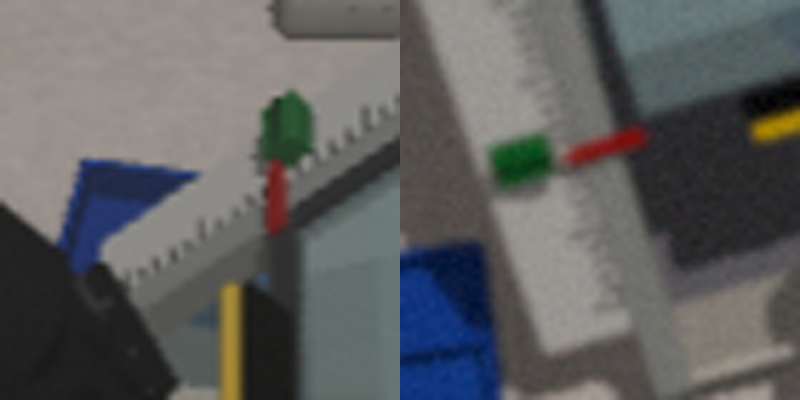

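Both crops show the pointer level with the lower part of the clip, about 5.5 mm below its middle. One more small push.

```bash
python3 -m pendant '[[0.02,0,0,0,0,0,-1],[0.04,0,0,0,0,0,-1],[0.06,0,0,0,0,0,-1],[0.08,0,0,0,0,0,-1],[0.1,0,0,0,0,0,-1],[0.11,0,0,0,0,0,-1],[0.11,0,0,0,0,0,-1],[0.11,0,0,0,0,0,-1],[0.11,0,0,0,0,0,-1],[0.11,0,0,0,0,0,-1]]'
python3 look.py pics/w6.png
```

```text
clock: 11.8
position: [0.6067, -0.0101, 0.1921]
ee_rot: [0.921, 0.117, 0.369, -0.044]
ft_force: [-3.0, -4.0, -1.0]
grip_width: 0.002
grasp_force: 2.1
[-0.1169 -0.0441  0.1647  2.2118 -0.7033  0.3033 -0.6626] [ 0.6067 -0.0101  0.1921] [ 0.6696  0.1667 -0.7238]
lip 7981 [ 47 221] [466 241] lipaxes [ 0.2697 -0.2515  0.5637] [ 0.2711 -0.1585  0.5686] [ 0.2765 -0.0664  0.571 ]
yaw err -0.005267728219852432 mid -0.1589412812371655
TCP lipaxes [ 0.2781 -0.1599  0.5498]
```

```bash
python3 -m pendant '[[-0.1,0,0,0,0,0,-1],[-0.2,0,0,0,0,0,-1],[-0.3,0,0,0,0,0,-1],[-0.3,0,-0.2,0,0,0,-1],[-0.3,0,-0.6,0,0,0,-1],[-0.3,0,-1,0,0,0,-1],[-0.3,0,-1.4,0,0,0,-1],[-0.3,0,-1.6,0,0,0,-1],[-0.3,0,-1.6,0,0,0,-1],[-0.3,0,-1.6,0,0,0,-1]]'
python3 look.py pics/w7.png
```

```text
clock: 13.1
position: [0.5431, -0.0248, 0.2395]
ee_rot: [0.921, 0.118, 0.369, -0.044]
ft_force: [0.7, 0.1, 0.1]
grip_width: -0.0
grasp_force: 0.0
[-0.0214 -0.2606  0.1124  2.28   -0.5024  0.44   -0.8356] [ 0.5431 -0.0248  0.2395] [ 0.6694  0.1684 -0.7236]
lip 3255 [123 161] [397 174] lipaxes [ 0.2696 -0.2517  0.5635] [ 0.271  -0.1584  0.5678] [ 0.276  -0.0665  0.5709]
yaw err -0.0036169302185217202 mid -0.1657406602441696
ptr 524 [ 14 150] [ 72 160] lipaxes [ 0.2991 -0.0035  0.5668] [0.3003 0.0164 0.5704] [0.3018 0.0396 0.5744]
clip 179 [  0 143] [ 20 166] lipaxes [0.2965 0.0466 0.5617] [0.2979 0.0491 0.5723] [0.3097 0.0543 0.5793]
TCP lipaxes [ 0.1984 -0.1584  0.5371]
```

View pics/w7.png

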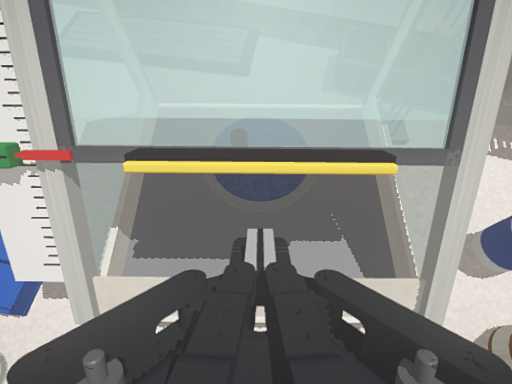

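The pointer (row 155) is level with the middle of the clip (rows 143 to 166), at .5704 against .5705 along the slope, and the hand is clear. Handing in.

```bash
python3 -c "
from workcell import manip
print(manip.hand_in())"
```

```text
the job is handed in; nothing more can be done
None
```

I pushed the window up from beneath the lip until its pointer was level with the middle of the green clip, moved the hand clear and handed the job in; by my measurements the pointer is within about 1 mm of the clip's middle, no verdict came back, and joint 7 briefly read 2.603 rad against its 2.6 limit early on.

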